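Change over to the next paint bottle

TASK

I have finished with the tall bottle that stands open in the sloping rack: press its flip cap fully shut while it is still in the rack, then take it out and lay it gently on its side in the tray, on top of the two bottles lying there, cradled in the groove between them and in line with them. Also flick the cap of the short bottle in the rack wide open for me, its lid back past upright, and leave that bottle seated in its hole. Leave the other two bottles in the rack shut and in place, and do not knock over or push aside anything else on the table.

Things in the scene. Friction and masses are not known exactly. Their poses are not given: they have to be found in the camera images.
- rack: fixed wooden block with 4 bored holes in a cradle, 130 (x) by 282 (y) by 88 mm high. Origin: underside, on the table (base board x -53 to +77 mm). Front faces -x, holes in a row along y. Block and bottles lean back 35 deg (0.611 rad) from vertical towards +x. Holes at y -93, -31, 31, 93 mm, 33.5 mm wide, 38 deep; mouth centres x 26, z 69 mm; hole floors x 5, z 38 mm
- bottle_a: the used bottle, standing open: tall white squeeze bottle, 32 mm across, black flip cap; loose in a rack hole, 70 to 130 g. Origin: centre of its underside; z along it to the cap (leaning back 35 deg); -x its front, as the rack's, where the thumb lip is. White body z 0 to 80 mm, radius 16; black collar z 80 to 98, radius 14.8; lid shut: z 98 to 107, lip sticking out to x -24
- cap_a (a joint): lid of bottle_a, rad: 0 fully shut, grows as it swings up and back, 2.0 fully open; starts at 1.5 to 1.9. Stiff little hinge (0.01 N m), stays where left. Hinge axis along the bottle's y at x +14.8, z 98 mm. The lid is a disc of radius 14.8 mm, 9 mm thick, resting on the collar at z 98 when shut
- lip_a (a point): outer end of bottle_a's thumb lip, on its underside; moves with the lid. The lip is 16 mm wide (y), 4 mm thick, along the lid's lower edge; its end is 38.5 mm from the hinge axis; shut, it spans x -12 to -24, z 98 to 102 mm of the bottle and overhangs its side by 8 mm
- mid_a (a point): point on bottle_a's axis, 45 mm above its underside; moves with the bottle
- bottle_b: the short bottle, the only short one, shut at the start: as bottle_a in every way but 22 mm shorter: white body z 0 to 58 mm, collar 58 to 76 mm, lid parts and hinges at z = 76 mm (hinge at x +14.8), shut lid z 76 to 85 mm, lip underside at z 76 mm, x -11.7 to -23.7 mm. Loose in one of the rack's holes.
- cap_b (a joint): lid of bottle_b, as cap_a; 0 (shut) at the start
- lip_b (a point): outer end of the thumb lip of bottle_b's lid, on its underside, 38.5 mm from the hinge axis; moves with the lid
- bottle_c: another tall bottle in the rack like bottle_a, but shut; to be left shut and in its hole
- cap_c (a joint): lid of bottle_c, 0 shut
- bottle_d: another tall bottle in the rack like bottle_a, but shut; to be left shut and in its hole
- cap_d (a joint): lid of bottle_d, 0 shut
- tray: fixed open plywood tray 156 (x) by 78 (y) by 32 mm high, walls and floor 5 mm; origin: centre of its underside; x along its length. Two bottles lie in it side by side along x.
- under_1_mid (a point): middle of the white body (on its axis) of the loose screw-cap bottle lying on the tray's +y side: body 82 mm long, radius 16 mm, then a black screw cap, radius 11.5, to 104 mm in all, cap towards +x of the tray. Its axis lies 21 mm above the tray's underside; a bottle cradled on the two has its axis 48 mm above the tray's underside.
- under_2_mid (a point): the same for the bottle on the tray's -y side, whose cap points to -x of the tray
- brush_1: slim artist's brush lying on the table, 163 mm long along its x, 9 mm thick; a bystander
- water_pot: clear plastic pot, 72 mm wide, 75 mm high, origin at its underside; a bystander
- tape_roll: roll of paper tape, 90 mm wide, 24 mm high; a bystander
- jar_1: small jar, 52 mm wide, 60 mm high, origin at its underside; a bystander
- jar_2: jar, 60 mm wide, 72 mm high, origin at its underside; a bystander
- brush_tin: tin full of brushes, 72 mm wide, tin 85 mm and brushes 220 mm high, origin at its underside; a bystander
- spring_clip: dark steel spring clip lying flat, 64 by 55 mm, 17 mm high; a bystander
Mind the look-alikes: they are no part of the job. What is shaped like the part that bears under_2_mid but red is not meant. What is shaped like the part that bears under_1_mid but red is not meant.

How it is judged:
By the outcome, as a careful person would: the job done as asked, in the order asked, and still so for the second after the job is handed in, with the robot touching nothing.
It also fails if it takes over 61 s, if anything falls off the work surface, if the arm or the gripper's body presses on something with over 40 N, if the wrist force passes 120 N, or if a joint passes its speed limit or range.

ROBOT

A 6-joint arm with a two-finger parallel gripper is mounted at the origin on the work surface. World frame = base frame: x ahead of the robot, y to its left, z up, the work surface at z = 0. Lengths are in mm, angles in rad, forces in N, time in s.
With the tool pointing down it reaches from about 300 to 750 mm from the base axis. Payload 8.5 kg.
Tool frame: the origin (TCP) lies at the very end of the fingers, on their centre line; the grasp point (between the pads) lies 19 mm behind it; z points along the fingers, y is the line along which they close (so a half turn about z gives the same grasp; the last joint's range is limited). The gripper opens to 85 mm and grips with 20 to 120 N. Pads are 22 mm wide; open, the fingers measure 114 mm over their backs; the gripper's body (76 mm by 85 mm) begins 54 mm behind the grasp point. The pads swing forward as they close: fully open they stand 13 mm farther back than shut.
Start: joints at [1.109, 0.381, 1.297, -0, 1.464, -0.215], TCP at [134.358, 533.318, 195.222] pointing down, gripper open.
Joint ranges: [-3.11, 3.11], [-0.89, 2.33], [0.22, 2.48], [-1.42, 4.56], [0.17, 2.85], [-2.88, 2.88]. Speed limits (rad/s): [2.39, 2.39, 3.14, 3.14, 3.14, 3.14].

INTERFACE

Orientations are given as a unit quaternion [x, y, z, w].
In Python, from cell import arm gives the robot as it stands.
- The arm moves only by the shell command python3 -m creep 'ROWS' [FORCE]. ROWS is a JSON object of lists of equal length, an entry for each row: "grip": the finger opening in cm, from 0 to 8.54; "slide": the shift along the tool's x, y, z in cm, a list of three; "yaw": the turn about the tool's z in rad. A call has 1 to 20 rows; each row is the pose to reach, as a shift and turn from the pose commanded when the call began, along the tool's axes at that moment; what a row does not reach only later rows make up. A row lasts 1/10 s, in which the tool goes at most 50 mm and 8.59 degrees, less where a joint would pass 70% of its speed; a pose out of reach is approached as far as the arm can. A call with a gripper value outside its range is refused whole. The fingers move at their own pace and stop on an object; FORCE is the grip in N (left out, the last holds). Time passes only in rows, so rows that repeat a pose let the fingers close. It gives the time, the measured TCP pose, the force and the opening at its end, in the units of the state.
- arm.observe(): the state, without advancing time (a new reading comes with each control period).
- arm.capture(name): name is "scene" or "top" or "wrist"; returns a dict with "img" (480x640x3 uint8, red, green, blue), "fov_y" (degrees; the focal length in pixels is half the picture's height over the tangent of half this angle, whatever the lens; pixels are square), "cx", "cy" (the principal point, pixels), "D" ([k1, k2, p1, p2, k3] as OpenCV has them; the pictures are not rectified), "pose" (4x4, takes a point from camera to world coordinates); the wrist camera has in their place "mount" (4x4, takes a point from camera to tool coordinates, whose origin is the TCP and whose axes are the flange's). Camera axes: x right, y down, z forward; pixel columns grow to the right and rows downward; lengths in mm; the calibration is good to about 2 mm. A picture is of the moment at which its call begins: read the wrist's pose just before it. There is no depth.
- arm.sign_off(): hands the job in, once; it reports no verdict.
The state is a dict: "time": time; "joint_positions": joint angles; "dq": joint speeds; "tau": joint torques, N m; "ee_pos": TCP position; "orientation": TCP orientation; "force": force on the tool from outside, world axes, zero at the start; "torque": the same for the moment, N m; "finger_gap": finger opening in mm.
Only numpy, scipy, OpenCV 4.12 (cv2) and the standard library are available. Lean on these libraries where they do the work, as an engineer would, in place of code of your own. Each camera call takes 0.05 s, during which the arm holds its last target. There are 200 camera calls.

## Working session

There is one attempt and no reset: what is moved stays moved. The work goes in short steps, Python scripts to look and compute and a shell command to move; the robot and the scene stay as the last step left them, time stands still between calls to the robot, and variables do not carry over. Pictures are saved under pics/ and viewed, on a budget of 10 in all, crops included, one or two more only if the job needs it, and the job is handed in when it is done.

```bash
ls; mkdir -p pics; python3 - <<'E'
from cell import arm
import cv2,numpy as np,pickle
s=arm.observe();print(s)
for n in("scene","top"):
    c=arm.capture(n);pickle.dump(c,open(f"{n}.pkl","wb"));cv2.imwrite(f"pics/{n}0.png",c["img"][:,:,::-1])
    print(n,{k:np.round(v,3).tolist() for k,v in c.items() if k!="img"})
c=arm.capture("wrist");print({k:np.round(v,3).tolist() for k,v in c.items() if k!="img"})
E
```

```text
pics
{'time': 0.0, 'joint_positions': array([ 1.10871696e+00,  3.81198728e-01,  1.29828150e+00,  1.40427629e-05,
        1.46360437e+00, -2.15290342e-01]), 'dq': array([-0.00025847,  0.00048367,  0.00134793,  0.00015807, -0.00102366,
       -0.0019066 ]), 'tau': array([-2.64523587e-04, -4.48472786e+01, -2.31271577e+01, -2.64775808e-04,
        4.89754122e-03,  4.85518092e-05]), 'ee_pos': array([134.19177505, 533.01326655, 194.60336492]), 'orientation': array([ 1.23082326e-01,  9.92396183e-01, -7.01274235e-04, -2.54430306e-04]), 'force': array([-0.03857183, -0.3326794 ,  1.1399816 ]), 'torque': array([0.01711493, 0.01429261, 0.01226178]), 'finger_gap': 85.66337626165505}
scene {'fov_y': 43.404, 'cx': 311.603, 'cy': 233.834, 'D': [-0.043, 0.0, 0.0, 0.0, 0.0], 'pose': [[-0.437, 0.497, -0.75, 1556.003], [0.899, 0.224, -0.376, 496.315], [-0.019, -0.839, -0.544, 865.111], [0.0, 0.0, 0.0, 1.0]]}
top {'fov_y': 52.695, 'cx': 322.896, 'cy': 234.275, 'D': [-0.009, 0.0, 0.0, 0.0, 0.0], 'pose': [[0.016, -0.999, 0.037, 461.609], [-1.0, -0.017, -0.012, -24.691], [0.013, -0.036, -0.999, 1164.085], [0.0, 0.0, 0.0, 1.0]]}
{'fov_y': 60.915, 'cx': 319.226, 'cy': 234.606, 'D': [0.014, 0.0, 0.0, 0.0, 0.0], 'mount': [[-0.002, -0.961, -0.277, 70.914], [1.0, -0.001, -0.001, 0.941], [0.0, -0.277, 0.961, -177.956], [0.0, 0.0, 0.0, 1.0]]}
```

View pics/scene0.png

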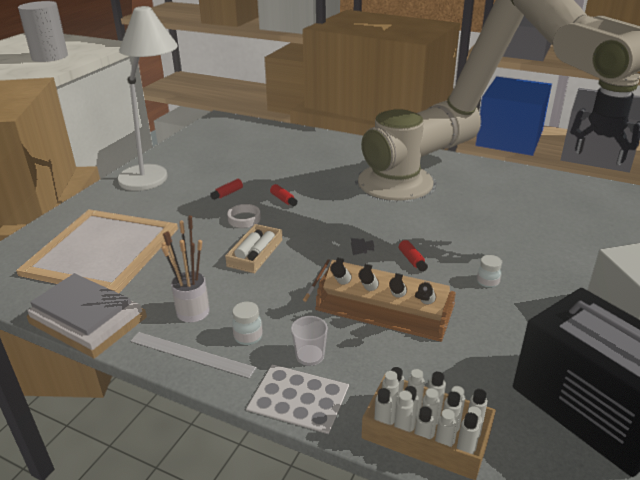

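View pics/top0.png

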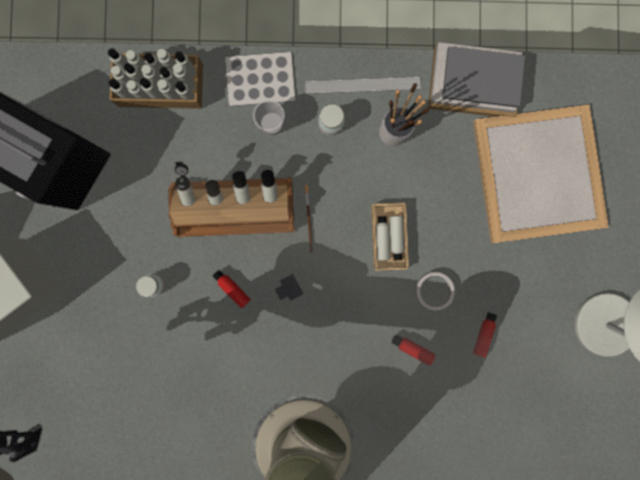

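```bash
python3 - <<'E'
import cv2,pickle,numpy as np
t=pickle.load(open("top.pkl","rb"))["img"][:,:,::-1]
a=cv2.resize(t[155:245,160:320],None,fx=5,fy=5,interpolation=cv2.INTER_CUBIC)[:, :800]
b=cv2.resize(t[195:280,360:420],None,fx=5,fy=5,interpolation=cv2.INTER_CUBIC)
a=cv2.resize(t[155:245,160:300],None,fx=4,fy=4,interpolation=cv2.INTER_CUBIC)
b=cv2.resize(t[195:285,365:425],None,fx=4,fy=4,interpolation=cv2.INTER_CUBIC)
cv2.imwrite("pics/crop1.png",np.hstack([a,b]))
E
```

```text
(no output)
```

View pics/crop1.png

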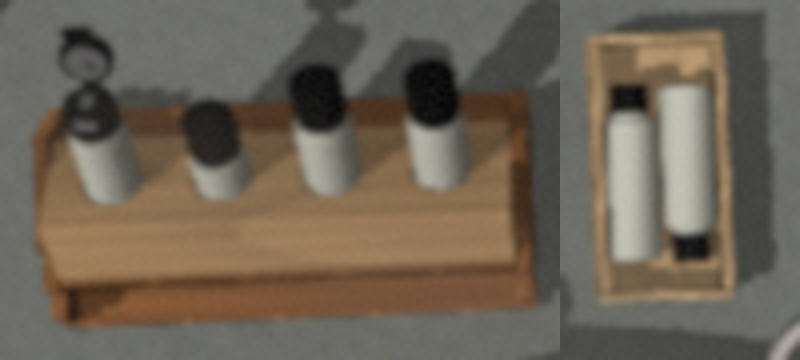

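```bash
cat >h.py <<'E'
import numpy as np,cv2,pickle
from scipy.optimize import least_squares
def K(c):
    f=240/np.tan(np.radians(c["fov_y"])/2); return np.array([[f,0,c["cx"]],[0,f,c["cy"]],[0,0,1.]])
def proj(c,P,pose=None):
    T=np.linalg.inv(np.array(c["pose"] if pose is None else pose)); 
    return cv2.projectPoints(np.array(P,float).reshape(-1,3),cv2.Rodrigues(T[:3,:3])[0],T[:3,3],K(c),np.array(c["D"]))[0][:,0]
def pix(c,uv,z,pose=None):
    p=cv2.undistortPoints(np.array(uv,float).reshape(-1,1,2),K(c),np.array(c["D"]))[:,0]
    T=np.array(c["pose"] if pose is None else pose); d=np.c_[p,np.ones(len(p))]@T[:3,:3].T
    return T[:3,3]+d*((z-T[2,3])/d[:,2])[:,None]
s,co=np.sin(.611),np.cos(.611)
def rack(q,P):   # rack frame -> world, q=(x,y,yaw)
    P=np.atleast_2d(P);c_,s_=np.cos(q[2]),np.sin(q[2])
    return np.c_[q[0]+c_*P[:,0]-s_*P[:,1],q[1]+s_*P[:,0]+c_*P[:,1],P[:,2]]
def bot(yh,P):   # bottle frame -> rack frame
    P=np.atleast_2d(P); return np.c_[5+P[:,0]*co+P[:,2]*s,yh+P[:,1],38-P[:,0]*s+P[:,2]*co]
def cyl(r,z0,z1):
    t=np.linspace(0,2*np.pi,40); return np.array([[r*np.cos(a),r*np.sin(a),z] for z in(z0,z1) for a in t])
E
python3 - <<'E'
from h import *
c=pickle.load(open("top.pkl","rb"))
cr=lambda x,y:(160+x/4,155+y/4)
obs={31:(58,85,185,240,100),-31:(80,107,290,345,65),-93:(80,107,405,458,60)}
def res(q,full=False):
    r=[]
    for y,(a,b,l,rr,t) in obs.items():
        p=proj(c,rack(q,bot(y,cyl(14.8,a,b))))
        r+= [p[:,0].min()-cr(l,0)[0],p[:,0].max()-cr(rr,0)[0],p[:,1].min()-cr(0,t)[1]]
    p=proj(c,rack(q,[[-53,141,5],[-53,-141,5]]))-[cr(65,322),cr(533,303)]
    return np.r_[r,p.ravel()]
f=least_squares(res,[550,170,0]);print(f.x,f.fun.round(1))
cr=lambda x,y:(365+(x-560)/4,195+y/4)
print(pix(c,[cr(588,33),cr(722,33),cr(735,297),cr(600,300)],32).round(1).tolist(),pix(c,[cr(588,33),cr(722,33),cr(735,297),cr(600,300)],32).mean(0))
print(pix(c,[cr(633,183),cr(686,160)],21).round(1).tolist())
sc=pickle.load(open("scene.pkl","rb"))
q=f.x
for y,z in((93,98),(31,85),(-31,107),(-93,107)): print(y,proj(sc,rack(q,bot(y,[0,0,z]))).round(0), rack(q,bot(y,[0,0,z])).round(1))
print(proj(sc,rack(q,[[-53,141,5],[-53,-141,5],[77,141,5],[77,-141,5]])).round())
im=sc["img"][:,:,::-1].copy()
im=cv2.resize(im[220:350,200:480],None,fx=2.8,fy=2.8,interpolation=cv2.INTER_CUBIC)
def dots(P,col):
    for u,v in proj(sc,P): cv2.circle(im,(int((u-200+.5)*2.8),int((v-220+.5)*2.8)),1,col,-1)
for y,a,b in((93,80,98),(31,58,85),(-31,80,107),(-93,80,107)): dots(rack(q,bot(y,cyl(14.8,a,b))),(0,0,255))
dots(rack(q,[[-53,141,5],[-53,-141,5],[77,141,5],[77,-141,5]]),(0,255,0))
dots(pix(c,[cr(588,33),cr(722,33),cr(735,297),cr(600,300)],32),(255,0,0))
dots(pix(c,[cr(633,183),cr(686,160)],21)+[0,0,16],(255,0,255))
cv2.imwrite("pics/over.png",im)
E
```

```text
[5.54249371e+02 1.73226499e+02 5.26102454e-02] [-1.4  0.6 -1.1 -0.9  0.9 -0.3 -0.7  0.9 -0.1 -0.2  0.5  0.9  1.1]
[[577.8, -152.8, 32.0], [579.2, -231.6, 32.0], [424.6, -240.8, 32.0], [421.6, -161.8, 32.0]] [ 500.79363232 -196.77841736   32.        ]
[[490.5, -181.8, 21.0], [504.6, -213.1, 21.0]]
93 [[423. 287.]] [[610.5 269.3 118.3]]
31 [[394. 282.]] [[606.3 207.  107.6]]
-31 [[364. 272.]] [[622.2 145.8 125.6]]
-93 [[335. 265.]] [[625.4  83.8 125.6]]
[[453. 303.]
 [335. 275.]
 [440. 340.]
 [313. 308.]]
```

View pics/over.png

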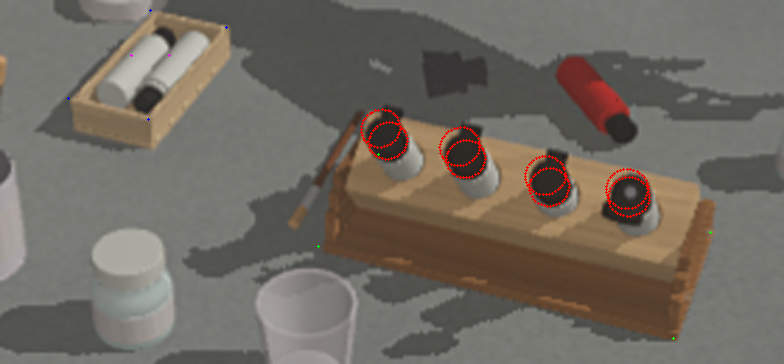

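```bash
python3 -m creep '{"grip":[0,0,0,0,0,0,0,0,0,0,0,0,0,0,0,0,0,0],"slide":[[-4,-1,-2],[-8,-3,-5],[-12,-4,-5],[-16,-6,-5],[-20,-7,-5],[-24,-8,-5],[-28,-10,-5],[-32,-11,-5],[-36,-12,-5],[-40,-14,-5],[-44,-15,-5],[-48,-17,-5],[-51.5,-17.8,-5],[-51.5,-17.8,-5],[-51.5,-17.8,-5],[-51.5,-17.8,-5],[-51.5,-17.8,-5],[-51.5,-17.8,-5]],"yaw":[0,-0.05,-0.1,-0.15,-0.2,-0.25,-0.3,-0.3,-0.3,-0.3,-0.3,-0.3,-0.3,-0.3,-0.3,-0.3,-0.3,-0.3]}' 40
cat >>h.py <<'E'
from scipy.spatial.transform import Rotation as R
def wrist(arm,name):
    st=arm.observe();T=np.eye(4);T[:3,:3]=R.from_quat(st["orientation"]).as_matrix();T[:3,3]=st["ee_pos"]
    c=arm.capture("wrist");c["pose"]=T@np.array(c["mount"]);pickle.dump(c,open(name+".pkl","wb"));cv2.imwrite(f"pics/{name}.png",c["img"][:,:,::-1]);return st,c
E
python3 - <<'E'
from h import *
from cell import arm
st,c=wrist(arm,"w1");print(st["time"],st["ee_pos"],st["orientation"],st["finger_gap"],st["joint_positions"].round(2))
E
```

```text
time: 1.95
ee_pos: [589.6, 235.6, 245.6]
orientation: [-0.027, 1.0, 0.0, 0.0]
force: [0.2, 0.4, -1.0]
finger_gap: 0.2
1.95 [589.61742438 235.60971789 245.63964052] [-2.71949852e-02  9.99630124e-01  5.71730040e-05  2.12238078e-04] 0.19287697910087961 [ 0.19  0.51  0.94  0.    1.69 -1.43]
```

View pics/w1.png

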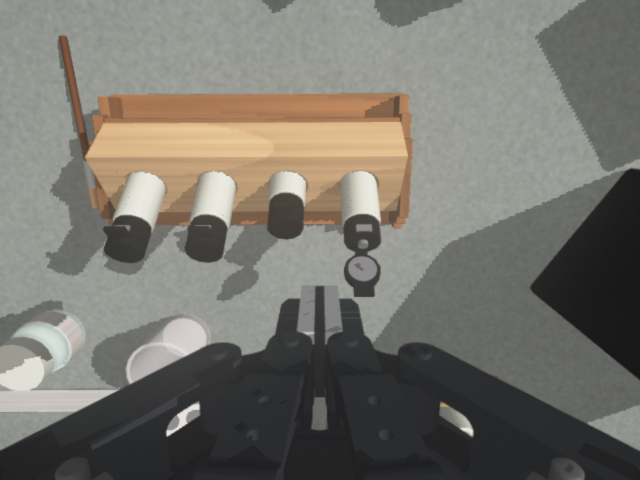

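```bash
python3 - <<'E'
from h import *
c=pickle.load(open("w1.pkl","rb"))
obs={31:(58,85,268.5,304.5,238),-31:(80,107,186,233,261),-93:(80,107,104.5,153,262)}
def res(q):
    r=[]
    for y,(a,b,l,rr,t) in obs.items():
        p=proj(c,rack(q,bot(y,cyl(14.8,a,b))))
        # right edge of tall bottles, black only
        r+= [p[:,0].min()-l,p[:,0].max()-rr,p[:,1].max()-t]
    p=proj(c,rack(q,bot(93,cyl(14.8,80,98)))); r+=[p[:,0].min()-342.5,p[:,0].max()-381.5]
    p=proj(c,rack(q,[[-53,141,5],[-53,-141,5]]))-[(409,96),(100,97)]
    return np.r_[r,.5*p.ravel()]
f=least_squares(res,[554,173,0.05],x_scale=[1,1,.01]);q=f.x;print(q,f.fun.round(1))
H=rack(q,bot(93,[14.8,0,98]))[0];print("hingeA",H)
for ph in(1.5,1.6,1.7,1.8,1.9):
    d=np.array([-np.cos(ph),0,np.sin(ph)])
    print(ph,proj(c,rack(q,bot(93,np.array([14.8,0,98])+np.array([38.5,29.6,14.8,9])[:,None]*d))).round(0).tolist())
print("hingeB",rack(q,bot(31,[14.8,0,76])),"lipB",rack(q,bot(31,[-23.7,0,76])))
im=c["img"][80:310,80:430,::-1].copy();im=cv2.resize(im,None,fx=2.2,fy=2.2,interpolation=cv2.INTER_CUBIC)
def dots(P,col):
    for u,v in proj(c,P): cv2.circle(im,(int((u-80+.5)*2.2),int((v-80+.5)*2.2)),1,col,-1)
for y,a,b in((93,80,98),(31,58,85),(-31,80,107),(-93,80,107)): dots(rack(q,bot(y,cyl(14.8,a,b))),(0,0,255)); dots(rack(q,bot(y,cyl(16,37,a))),(255,0,255))
dots(rack(q,[[-53,141,5],[-53,-141,5],[77,141,5],[77,-141,5]]),(0,255,0))
cv2.imwrite("pics/w1o.png",im)
E
```

```text
[5.53819674e+02 1.76429520e+02 6.97585732e-02] [-0.4  0.9  0.6 -1.3 -4.2  0.5 -1.8 -0.2  0.8  2.7  2.8 -2.5 -2.5  6.3
 -0.6]
hingeA [620.50261931 274.31552782 109.77875963]
1.5 [[368.0, 289.0], [367.0, 279.0], [366.0, 264.0], [365.0, 259.0]]
1.6 [[368.0, 292.0], [367.0, 282.0], [365.0, 265.0], [365.0, 259.0]]
1.7 [[367.0, 294.0], [367.0, 283.0], [365.0, 266.0], [365.0, 260.0]]
1.8 [[367.0, 296.0], [366.0, 285.0], [365.0, 267.0], [365.0, 260.0]]
1.9 [[366.0, 297.0], [366.0, 286.0], [365.0, 268.0], [365.0, 261.0]]
hingeB [[612.23373018 211.58660394  91.75911533]] lipB [[580.77604878 209.38859445 113.84605796]]
```

View pics/w1o.png

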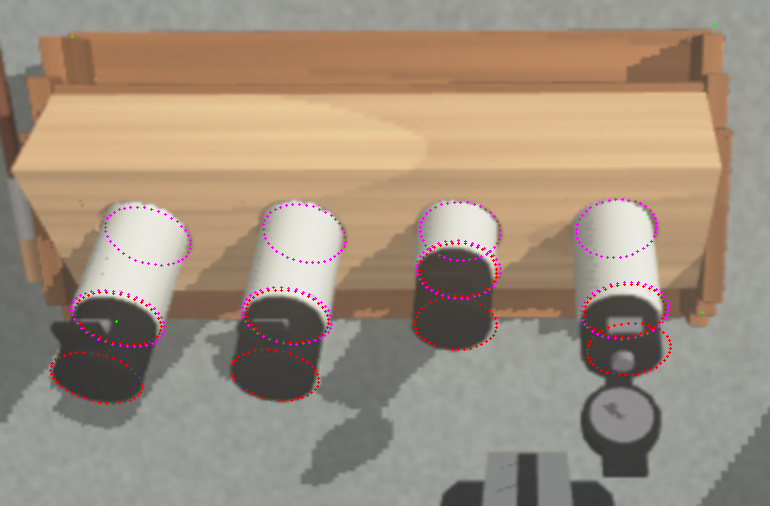

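```bash
python3 - <<'E'
from h import *
c=pickle.load(open("w1.pkl","rb"))
obs={31:(58,85,267.7,304.5,238.6),-31:(80,107,185.5,227.7,262),-93:(80,107,103.6,150.5,262.9)}
def res(q):
    r=[]
    for y,(a,b,l,rr,t) in obs.items():
        p=proj(c,rack(q,bot(y,cyl(14.8,a,b))));o=proj(c,rack(q,bot(y,cyl(14.8,b,b))))
        r+= [o[:,0].min()-l,(p[:,0].max()-rr)*(y>0),p[:,1].max()-t]
    p=proj(c,rack(q,bot(93,cyl(14.8,80,98)))); r+=[p[:,0].min()-344.3,p[:,0].max()-380.7]
    p=proj(c,rack(q,[[-53,141,25],[-53,-141,25]]))-[(408,95),(98,97)]
    return np.r_[r,p[:,0],3*(p[0,1]-p[1,1])]
f=least_squares(res,[554,173,0.05],x_scale=[1,1,.01]);q=f.x;print(q,f.fun.round(1))
np.save("q.npy",q)
print("hingeA",rack(q,bot(93,[14.8,0,98])))
for ph in(1.5,1.7,1.9):
    d=np.array([-np.cos(ph),0,np.sin(ph)])
    print(ph,proj(c,rack(q,bot(93,np.array([14.8,0,98])+np.array([38.5,29.6,14.8])[:,None]*d))).round(0).tolist())
print("hingeB",rack(q,bot(31,[14.8,0,76])),"lipB",rack(q,bot(31,[-23.7,0,76])))
E
```

```text
[5.54359908e+02 1.75959596e+02 6.10162215e-02] [-0.8 -0.1  0.9 -2.2 -0.  -0.2 -2.4  0.  -0.4 -0.3  2.2  0.3  3.9 -0.6]
hingeA [[621.89604817 273.25890557 109.77875963]]
1.5 [[366.0, 291.0], [365.0, 281.0], [364.0, 266.0]]
1.7 [[366.0, 296.0], [365.0, 285.0], [364.0, 268.0]]
1.9 [[365.0, 299.0], [364.0, 287.0], [363.0, 269.0]]
hingeB [[613.0790837  210.60466743  91.75911533]] lipB [[581.60338889 208.68175255 113.84605796]]
```

```bash
python3 -m creep '{"grip":[0,0,0,0,0,0,0,0,0,0,0,0,0,0,0,0,0,0,0],"slide":[[-4,1.6,0],[-8,3.2,0],[-9.03,3.57,3],[-9.03,3.57,7],[-9.03,3.57,11],[-9.03,3.57,12.4],[-9.03,3.57,12.4],[-8.5,3.57,12.4],[-8,3.57,12.4],[-7.5,3.57,12.4],[-7,3.57,12.4],[-6.5,3.57,12.4],[-6,3.57,12.4],[-5.4,3.57,12.2],[-4.7,3.57,11.7],[-4,3.57,11.6],[-3.5,3.57,11.6],[-3.2,3.57,11.5],[-3.2,3.57,11.5]],"yaw":[0,0,-0.007,-0.007,-0.007,-0.007,-0.007,-0.007,-0.007,-0.007,-0.007,-0.007,-0.007,-0.007,-0.007,-0.007,-0.007,-0.007,-0.007]}'
python3 - <<'E'
from h import *
from cell import arm
st,c=wrist(arm,"w2");print(st["ee_pos"],st["force"])
im=cv2.resize(c["img"][120:360,200:520,::-1],None,fx=2,fy=2);cv2.imwrite("pics/w2c.png",im)
E
```

```text
time: 3.9
ee_pos: [620.1, 272.3, 130.5]
orientation: [-0.03, 1.0, -0.0, 0.0]
force: [0.0, 0.1, -0.0]
finger_gap: 0.3
[620.05354358 272.2789605  130.46280482] [ 0.0307768   0.12880329 -0.04678869]
```

View pics/w2c.png

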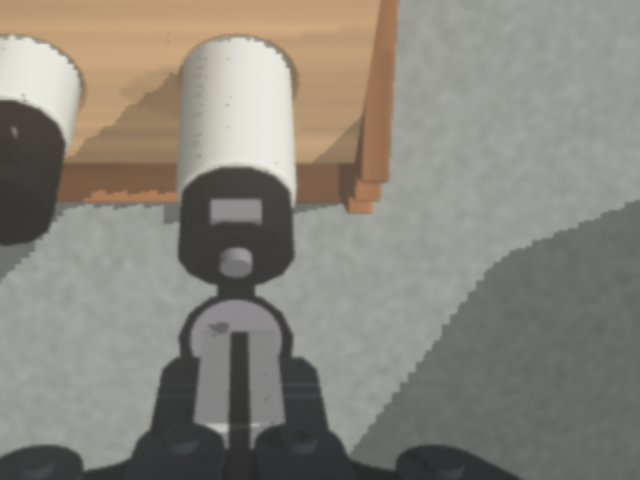

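```bash
python3 - <<'E'
from h import *
c=pickle.load(open("w2.pkl","rb"));q=np.load("q.npy")
t=np.array([620.05,272.28,130.46])
print("tcp",proj(c,[t,t+[-11,0,0],t+[11,0,0],t+[0,0,40]]).round(0).tolist())
print("hinge",proj(c,rack(q,bot(93,[[14.8,0,98],[-14.8,0,98],[-16,0,40]]))).round(0).tolist())
for ph in(0,.4,.8,1.2,1.5,1.7,1.9):
    d=np.array([-np.cos(ph),0,np.sin(ph)])
    print(ph,proj(c,rack(q,bot(93,np.array([14.8,0,98])+np.array([38.5,29.6,14.8])[:,None]*d))).round(0).tolist())
E
```

```text
tcp [[317.0, 274.0], [319.0, 252.0], [316.0, 296.0], [317.0, 314.0]]
hinge [[319.0, 263.0], [319.0, 226.0], [319.0, 143.0]]
0 [[319.0, 213.0], [319.0, 226.0], [319.0, 245.0]]
0.4 [[319.0, 244.0], [319.0, 249.0], [319.0, 256.0]]
0.8 [[319.0, 280.0], [319.0, 275.0], [319.0, 269.0]]
1.2 [[319.0, 312.0], [319.0, 299.0], [319.0, 280.0]]
1.5 [[319.0, 329.0], [319.0, 312.0], [319.0, 286.0]]
1.7 [[319.0, 336.0], [319.0, 318.0], [319.0, 289.0]]
1.9 [[319.0, 339.0], [319.0, 321.0], [319.0, 291.0]]
```

```bash
python3 - <<'E'
from h import *
from cell import arm
q=np.load("q.npy");t=arm.observe()["ee_pos"]
out=[]
for n,(r0,r1,c0,c1) in {"scene":(200,320,360,500),"top":(120,240,120,260)}.items():
    c=arm.capture(n);k=4
    im=cv2.resize(c["img"][r0:r1,c0:c1,::-1],None,fx=2.8,fy=2.8,interpolation=cv2.INTER_CUBIC)
    for P,col in(([t],(0,0,255)),([t+[0,0,30]],(0,255,255)),(rack(q,bot(93,[[14.8,0,98],[14.8,0,98+29.6]])),(0,255,0))):
        for u,v in proj(c,P): cv2.circle(im,(int((u-c0+.5)*2.8),int((v-r0+.5)*2.8)),2,col,-1)
    out.append(im)
cv2.imwrite("pics/m1.png",np.hstack(out))
E
```

```text
(no output)
```

View pics/m1.png

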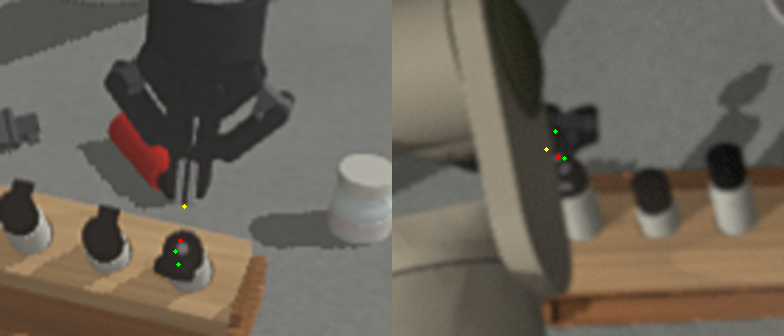

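```bash
python3 -m creep '{"grip":[0,0,0,0,0,0,0,0,0,0,0],"slide":[[-3,0,0],[-5.8,0,0],[-5.8,0,0],[-5.8,0,2],[-5.8,0,4.1],[-5.8,0,4.1],[-4.8,0,4.1],[-4,0,4.1],[-3.3,0,4.1],[-2.6,0,4],[-2.2,0,3.9]],"yaw":[0,0,0,0,0,0,0,0,0,0,0]}'
python3 - <<'E'
from h import *
from cell import arm
st,c=wrist(arm,"w3");print(st["ee_pos"],st["force"])
a=cv2.resize(c["img"][140:340,230:430,::-1],None,fx=2,fy=2)
c=arm.capture("scene");b=cv2.resize(c["img"][200:300,380:480,::-1],None,fx=4,fy=4,interpolation=cv2.INTER_CUBIC)
cv2.imwrite("pics/w3c.png",np.hstack([a,b]))
E
```

```text
time: 5.15
ee_pos: [641.7, 273.6, 91.9]
orientation: [-0.03, 1.0, 0.0, 0.0]
force: [0.9, -0.2, -0.3]
finger_gap: 0.2
[641.73792334 273.62734551  91.90646657] [ 0.87480054 -0.15157739 -0.26003399]
```

View pics/w3c.png

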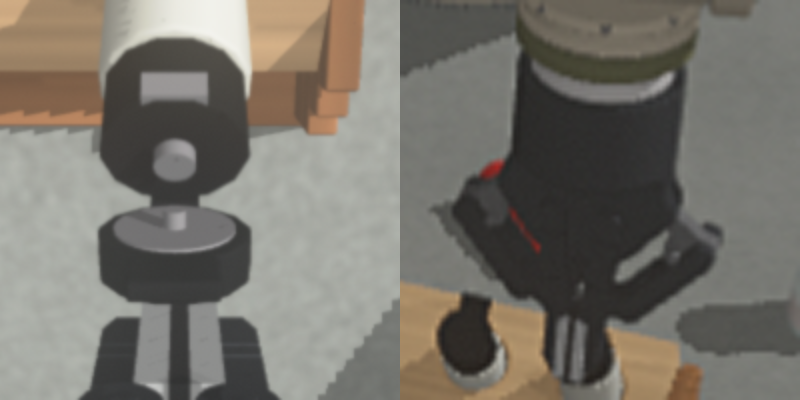

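```bash
python3 -m creep '{"grip":[0,0,0,0,0,0,0,0],"slide":[[0.4,0,-0.3],[0.7,0,-0.5],[1.1,0,-0.55],[1.5,0,-0.6],[1.9,0,-0.6],[2.2,0,-0.7],[2.2,0,-0.7],[2.2,0,-0.7]],"yaw":[0,0,0,0,0,0,0,0]}'; python3 -m creep '{"grip":[0,0,0],"slide":[[0.1,0,0.15],[0.2,0,0.3],[0.2,0,0.3]],"yaw":[0,0,0]}'
```

```text
time: 6.05
ee_pos: [620.3, 272.3, 98.3]
orientation: [-0.03, 1.0, 0.0, 0.0]
force: [0.1, -0.3, -0.1]
finger_gap: 0.1
time: 6.35
ee_pos: [618.1, 272.1, 94.9]
orientation: [-0.03, 1.0, -0.0, -0.0]
force: [0.1, -0.0, 0.6]
finger_gap: 0.0
```

```bash
for i in 1 2 3; do python3 -m creep '{"grip":[0,0],"slide":[[0.1,0,0.15],[0.1,0,0.15]],"yaw":[0,0]}' | grep -E "pos|force"; done
```

```text
ee_pos: [617.1, 272.1, 93.5]
force: [0.7, -0.3, 0.2]
ee_pos: [617.1, 272.1, 93.1]
force: [1.1, -0.9, 3.9]
ee_pos: [617.1, 272.2, 92.8]
force: [3.2, 0.3, 8.9]
```

```bash
python3 -m creep '{"grip":[0,0,0],"slide":[[0.1,0,0.15],[0.2,0,0.3],[0.2,0,0.3]],"yaw":[0,0,0]}' | grep -E "pos|force"; python3 -m creep '{"grip":[0,0,4,5,5,5],"slide":[[0,0,-2],[0,0,-6],[0,0,-8],[0,0,-8],[0,0,-8],[0,0,-8]],"yaw":[0,0,0,0,0,0]}'
python3 - <<'E'
from h import *
from cell import arm
st,c=wrist(arm,"w4");print(st["ee_pos"],st["force"])
cv2.imwrite("pics/w4c.png",c["img"][60:,60:580,::-1])
E
```

```text
ee_pos: [617.3, 272.3, 92.5]
force: [6.3, -0.2, 19.8]
time: 7.85
ee_pos: [612.6, 271.6, 165.9]
orientation: [-0.03, 1.0, -0.0, -0.002]
force: [-0.4, 0.5, -0.8]
finger_gap: 50.1
[612.62687376 271.64796891 165.87615223] [-0.39792344  0.50342206 -0.81647477]
```

View pics/w4c.png

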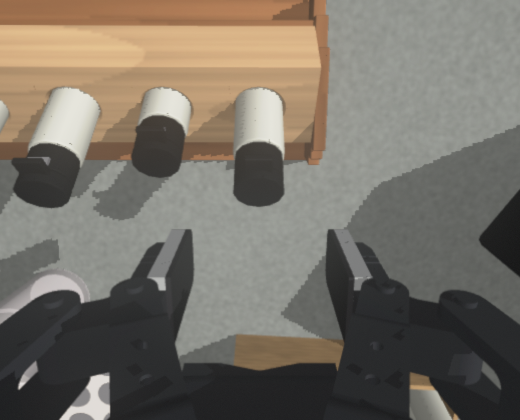

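```bash
python3 -m creep '{"grip":[4.6,4.6,4.6,4.6,4.6,4.6,4.6,4.6,4.6],"slide":[[2.75,0.08,0],[2.75,0.08,3],[2.75,0.08,6],[2.75,0.08,9],[2.75,0.08,11],[2.75,0.08,12],[2.75,0.08,12.5],[2.75,0.08,13],[2.75,0.08,13]],"yaw":[0,0,0,0,0,0,0,0,0]}' 40
python3 - <<'E'
from h import *
from cell import arm
st,c=wrist(arm,"w5");print(st["ee_pos"],st["force"])
cv2.imwrite("pics/w5c.png",c["img"][60:,60:580,::-1])
E
```

```text
time: 8.8
ee_pos: [586.0, 271.0, 37.8]
orientation: [-0.03, 1.0, 0.0, 0.0]
force: [-0.2, -0.0, -0.5]
finger_gap: 46.2
[585.96104274 271.0000436   37.84670742] [-0.1604173  -0.03502467 -0.53313203]
```

View pics/w5c.png

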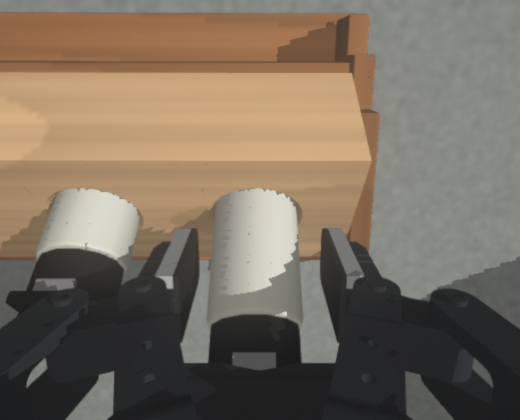

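```bash
python3 -m creep '{"grip":[2.6,2.6,2.6,2.6,2.6,2.6],"slide":[[0,0,0],[0,0,0],[0,0,0],[0,0,0],[0,0,0],[0,0,0]],"yaw":[0,0,0,0,0,0]}' 40; python3 -m creep '{"grip":[2.6,2.6,2.6,2.6,2.6,2.6,2.6,2.6],"slide":[[-0.29,0,-0.41],[-0.57,0,-0.82],[-1.15,0,-1.64],[-1.72,0,-2.46],[-2.3,0,-3.28],[-2.87,0,-4.1],[-3.16,0,-4.5],[-3.16,0,-4.5]],"yaw":[0,0,0,0,0,0,0,0]}'
```

```text
time: 9.45
ee_pos: [586.4, 270.4, 38.8]
orientation: [-0.03, 1.0, -0.0, 0.001]
force: [-1.1, -5.1, 6.9]
finger_gap: 30.8
time: 10.25
ee_pos: [618.3, 273.3, 83.6]
orientation: [-0.03, 1.0, 0.0, 0.001]
force: [-0.2, -0.6, -1.4]
finger_gap: 31.0
```

```bash
python3 -m creep '{"grip":[2.6,2.6,2.6,2.6,2.6,2.6,2.6,2.6,2.6,2.6,2.6,2.6,2.6,2.6,2.6,2.6,2.6,2.6,2.6,2.6],"slide":[[0,0,-4],[0,0,-8],[0,0,-10.6],[0.8,-3,-10.6],[1.7,-6,-10.6],[2.9,-10,-10.6],[4,-14,-10.6],[5.2,-18,-10.6],[6.3,-22,-10.6],[7.5,-26,-10.6],[8.7,-30,-10.6],[9.5,-33,-10.6],[9.97,-34.78,-10.6],[9.97,-34.78,-10.6],[9.97,-34.78,-6.6],[9.97,-34.78,-2.6],[9.97,-34.78,1.4],[9.97,-34.78,4],[9.97,-34.78,5],[9.97,-34.78,5]],"yaw":[0,0,0,0,0,0,0,0,0,0,0,0,0,0,0,0,0,0,0,0]}' 40
python3 - <<'E'
from h import *
from cell import arm
st,c=wrist(arm,"w6");print(st["ee_pos"],st["force"])
E
```

```text
time: 12.25
ee_pos: [538.6, -79.4, 32.0]
orientation: [-0.03, 1.0, 0.0, -0.001]
force: [0.3, 0.5, 0.5]
finger_gap: 30.4
[538.56241164 -79.4370314   32.02795034] [0.30121824 0.49294352 0.45529272]
```

```bash
python3 -m creep '{"grip":[2.6,2.6,2.6],"slide":[[0,0,0.8],[0,0,1.6],[0,0,1.6]],"yaw":[0,0,0]}' 25|grep -E "pos|force"; for i in 1 2 3 4; do python3 -m creep '{"grip":[2.6,2.6],"slide":[[0,0,0.25],[0,0,0.25]],"yaw":[0,0]}' |grep -E "pos|force"; done
```

```text
ee_pos: [538.4, -80.2, 16.2]
force: [-1.1, 1.0, -1.1]
ee_pos: [538.8, -80.3, 14.2]
force: [0.5, -0.1, -0.7]
ee_pos: [538.7, -80.3, 11.6]
force: [0.8, -0.4, -1.3]
ee_pos: [539.2, -80.4, 9.5]
force: [0.8, -0.3, 3.1]
ee_pos: [540.4, -80.8, 8.3]
force: [0.9, -0.1, 12.0]
```

```bash
python3 -m creep '{"grip":[2.6,2.6,2.6,2.6,2.6],"slide":[[-0.5,0,0.05],[-0.95,0,0.3],[-1.4,0,0.6],[-1.8,0,0.95],[-1.8,0,0.95]],"yaw":[0,0,0,0,0]}' 20
python3 - <<'E'
from h import *
from cell import arm
a=[]
for n,(r0,r1,c0,c1) in {"scene":(170,310,260,400),"top":(140,280,280,420)}.items():
    c=arm.capture(n);a.append(cv2.resize(c["img"][r0:r1,c0:c1,::-1],None,fx=2.8,fy=2.8,interpolation=cv2.INTER_CUBIC))
cv2.imwrite("pics/m2.png",np.hstack(a))
E
```

```text
time: 13.9
ee_pos: [558.4, -79.6, -1.7]
orientation: [-0.03, 1.0, -0.001, 0.002]
force: [1.8, 1.1, 8.1]
finger_gap: 31.0
```

View pics/m2.png

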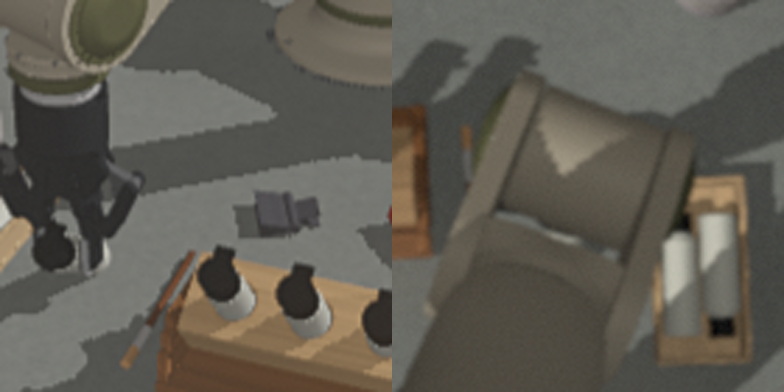

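```bash
python3 -m creep '{"grip":[2.6,2.6,2.6,2.6,2.6,2.6,2.6],"slide":[[-0.4,0,0.4],[-0.76,0,0.76],[-1.1,0,1.2],[-1.38,0,1.65],[-1.6,0,2.1],[-1.8,0,2.5],[-1.8,0,2.5]],"yaw":[0,0,0,0,0,0,0]}' 20; for i in 1 2 3; do python3 -m creep '{"grip":[2.6,2.6],"slide":[[-0.04,0,0.2],[-0.04,0,0.2]],"yaw":[0,0]}' |grep -E "pos|force"; done
```

```text
time: 14.7
ee_pos: [576.4, -78.5, -27.1]
orientation: [-0.03, 1.0, -0.001, 0.002]
force: [3.0, -0.2, 6.3]
finger_gap: 31.0
ee_pos: [576.9, -78.5, -28.8]
force: [4.6, 1.0, 5.8]
ee_pos: [577.1, -78.5, -30.9]
force: [3.8, 0.0, 5.7]
ee_pos: [577.4, -78.5, -33.0]
force: [3.0, 0.6, 5.3]
```

```bash
for i in 1 2 3; do python3 -m creep '{"grip":[2.6,2.6],"slide":[[-0.02,0,0.12],[-0.02,0,0.12]],"yaw":[0,0]}' |grep -E "pos|force"; done
```

```text
ee_pos: [577.7, -78.5, -34.1]
force: [4.9, -0.1, 6.3]
ee_pos: [577.8, -78.5, -35.3]
force: [3.5, 0.6, 5.7]
ee_pos: [578.0, -78.4, -36.4]
force: [4.0, 0.3, 6.8]
```

```bash
python3 - <<'E'
from h import *
from cell import arm
st,c=wrist(arm,"w7");a=cv2.resize(c["img"][60:,120:520,::-1],None,fx=.93,fy=.93)
c=arm.capture("scene");b=cv2.resize(c["img"][200:300,235:335,::-1],(390,390),interpolation=cv2.INTER_CUBIC)
cv2.imwrite("pics/m3.png",np.hstack([a[:390],b]))
E
```

```text
(no output)
```

View pics/m3.png

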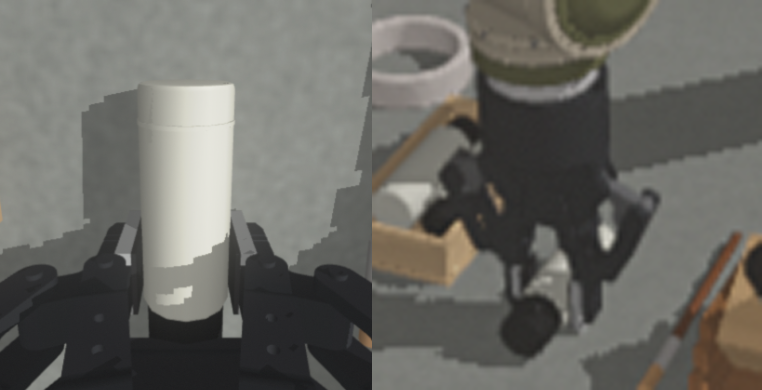

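```bash
python3 - <<'E'
from h import *
c=pickle.load(open("w7.pkl","rb"));g=c["img"].astype(int)
m=(g.min(2)>135)&(g.max(2)-g.min(2)<40)
hi={}
for r in range(144,404,20):
    x=np.where(m[r,240:400])[0]+240
    if len(x): print(r,x.min(),x.max())
    hi[r]=g[r,255:300:3].sum(1)//3
for r in (200,260,300,340,370): print(r,hi[r], g[r,345:390:3].sum(1)//3)
print([ (r,int(g[r,320].sum()//3)) for r in range(140,165,2)],[ (r,int(g[r,320].sum()//3)) for r in range(385,420,3)])
E
```

```text
144 240 399
164 284 399
184 284 399
204 285 399
224 284 399
244 284 399
264 284 399
284 285 399
304 286 367
324 286 350
344 256 337
364 304 331
384 288 365Traceback (most recent call last):
  File "<stdin>", line 9, in <module>
KeyError: 200
```

```bash
python3 - <<'E'
from h import *
c=pickle.load(open("w7.pkl","rb"));g=cv2.GaussianBlur(c["img"],(3,3),0).astype(float).mean(2)
L=[];
for r in range(170,330,10):
    d=np.abs(np.diff(g[r])); l=260+d[260:290].argmax(); rr=355+d[355:390].argmax(); L.append((r,l,rr))
print(L)
t=abs(np.diff(g[:,320]));print("bottom row",130+t[130:175].argmax(),"collar",380+t[380:425].argmax())
pickle.dump(L,open("L.pkl","wb"))
E
```

```text
[(170, np.int64(267), np.int64(371)), (180, np.int64(283), np.int64(371)), (190, np.int64(266), np.int64(372)), (200, np.int64(268), np.int64(370)), (210, np.int64(283), np.int64(370)), (220, np.int64(269), np.int64(369)), (230, np.int64(269), np.int64(369)), (240, np.int64(269), np.int64(369)), (250, np.int64(270), np.int64(368)), (260, np.int64(270), np.int64(368)), (270, np.int64(271), np.int64(368)), (280, np.int64(271), np.int64(367)), (290, np.int64(271), np.int64(367)), (300, np.int64(271), np.int64(367)), (310, np.int64(266), np.int64(366)), (320, np.int64(263), np.int64(375))]
bottom row 152 collar 405
```

```bash
cat >>h.py <<'E'
def tiltfit(c,L,rb,yaw=.06):
    """bottle in camera c: returns bottom centre x,y,z and elevation of axis above horizontal"""
    def pts(p,r,zs):
        x,y,z,el=p; u=np.array([np.cos(el)*np.cos(yaw),np.cos(el)*np.sin(yaw),np.sin(el)]);v=np.array([-np.sin(yaw),np.cos(yaw),0]);w=np.cross(u,v)
        t=np.linspace(0,2*np.pi,180); return np.array([np.array([x,y,z])+u*q+r*(np.cos(a)*v+np.sin(a)*w) for q in zs for a in t])
    def res(p):
        A=proj(c,pts(p,16,np.linspace(0,80,9))).reshape(9,180,2)
        lo=A[:,:,0].argmin(1);hi=A[:,:,0].argmax(1);k=np.arange(9)
        l=np.polyfit(A[k,lo,1],A[k,lo,0],2);h=np.polyfit(A[k,hi,1],A[k,hi,0],2)
        r=np.array([[np.polyval(l,a)-b,np.polyval(h,a)-d] for a,b,d in L]).ravel()
        return np.r_[r,3*(A[0,:,1].min()-rb)]
    T=c["pose"];f=least_squares(res,[T[0,3]+20,T[1,3],T[2,3]-120,.05],x_scale=[1,1,1,.02],diff_step=1e-4,loss="soft_l1")
    return f
E
python3 - <<'E'
from h import *
c=pickle.load(open("w7.pkl","rb"));L=[(r,a+.5,b+.5) for r,a,b in pickle.load(open("L.pkl","rb")) if 266<=a<=272 and b<373 and r<305]
f=tiltfit(c,L,152);print(f.x,f.cost,f.fun.round(1))
E
```

```text
[ 5.18984580e+02 -8.08449084e+01  1.47569790e+01 -1.71424983e-03] 2.528177385474568 [-0.3  0.2  1.5 -1.5 -0.2  0.1 -0.4  0.4 -0.   0.1  0.3 -0.2 -0.3  0.4
  0.1  0.1 -0.6 -0.3 -0.2  0.4  0.2  0.   0.5 -0.3 -0. ]
```

```bash
python3 -m creep '{"grip":[3.5,3.5,3.5,3.5,3.5,2.6,2.6,2.6,2.6],"slide":[[0,0,0],[0,0,0],[0,0,-0.3],[0,0,-0.6],[0,0,-0.6],[0,0,-0.6],[0,0,-0.6],[0,0,-0.6],[0,0,-0.6]],"yaw":[0,0,0,0,0,0,0,0,0]}' 40; python3 -m creep '{"grip":[2.6,2.6,2.6,2.6,2.6,2.6],"slide":[[0,0,-1],[0,0,-3],[0,0,-7],[0,0,-11],[0,0,-11],[0,0,-11]],"yaw":[0,0,0,0,0,0]}'
python3 - <<'E'
from h import *
from cell import arm
st,c=wrist(arm,"w8");print(st["ee_pos"])
g=cv2.GaussianBlur(c["img"],(3,3),0).astype(float).mean(2)
L=[]
for r in range(170,305,5):
    d=np.abs(np.diff(g[r])); L.append((r,258.5+d[258:279].argmax(),360.5+d[360:385].argmax()))
t=abs(np.diff(g[:,320]));rb=130+t[130:175].argmax();print(rb)
f=tiltfit(c,L,rb);print(f.x,f.x[:3]-st["ee_pos"],f.cost,f.fun.round(1))
E
```

```text
time: 16.9
ee_pos: [576.4, -77.9, -31.2]
orientation: [-0.03, 1.0, 0.0, -0.0]
force: [-1.3, 0.9, 5.4]
finger_gap: 30.7
time: 17.5
ee_pos: [576.5, -78.1, 79.2]
orientation: [-0.03, 1.0, -0.0, 0.001]
force: [-0.0, 1.0, -0.8]
finger_gap: 30.9
[576.54474341 -78.05256544  79.23242153]
156
[ 5.19296120e+02 -8.05765514e+01  1.24815170e+02  8.95120980e-03] [-57.24862358  -2.52398598  45.58274828] 6.672498501971814 [-0.6  0.4 -0.4  0.2 -0.2  0.1 -0.1 -0.1  1.1 -0.3  1.3 -0.4  0.4 -0.6
 -0.4  0.3 -0.2  0.1 -0.  -0.   0.1 -0.2  0.3 -0.4 -0.5 -0.5 -0.3  0.3
 -0.2  0.2 -0.   0.   0.2 -0.1  0.3 -0.3 -0.5  0.5 -0.3  0.4 -0.1  0.2
  0.   0.1  0.2 -0.1  0.4 -0.2 -0.5  0.6 -0.3 -0.5  3.9  0.3  0. ]
```

```bash
python3 - <<'E'
from h import *
c=pickle.load(open("w8.pkl","rb"));g=c["img"].astype(np.float32).mean(2)
ys=np.arange(-246,-146,2.)
for x in(455,470,485,500,515,530,545):
    p=proj(c,[[x,y,30] for y in ys]).astype(np.float32)
    v=cv2.remap(g,p[:,0].reshape(1,-1),p[:,1].reshape(1,-1),1)[0]
    print(x,p[0].round(),p[-1].round(),' '.join(f"{int(a)}" for a in v))
E
```

```text
455 [-12. -14.] [191.   1.] 0 0 0 0 0 0 0 0 0 0 0 0 0 0 0 0 0 0 0 0 0 0 0 0 0 0 0 0 0 0 0 0 0 0 0 0 0 0 0 0 0 0 0 0 36 79 121 154 156 152
470 [-7. 20.] [192.  34.] 0 0 93 92 91 101 116 110 78 78 107 133 139 141 144 145 146 146 147 145 140 136 132 128 121 115 108 125 137 142 144 173 217 223 228 231 233 232 231 230 224 120 164 181 173 147 153 154 166 151
485 [-2. 53.] [193.  66.] 0 96 96 97 98 100 117 117 85 79 86 132 140 143 145 147 148 148 148 147 142 139 134 169 222 216 142 111 149 176 193 208 219 224 228 231 233 233 232 230 227 132 123 180 187 146 154 153 162 157
500 [ 3. 84.] [194.  97.] 95 95 97 97 98 97 114 118 104 81 82 126 141 144 147 214 222 227 230 232 232 232 231 230 225 218 172 109 144 172 192 206 217 225 228 231 233 234 233 231 228 222 127 177 185 159 154 156 159 166
515 [  8. 114.] [194. 126.] 98 97 99 99 98 97 103 176 184 146 145 113 158 185 202 214 222 226 229 232 233 233 231 230 227 220 210 123 130 166 191 205 216 224 227 230 232 234 232 230 228 223 146 155 183 185 152 158 158 171
530 [ 12. 143.] [195. 155.] 97 130 100 101 103 103 103 171 181 168 147 110 148 182 199 211 221 226 228 231 233 232 231 229 227 221 213 186 114 133 138 152 186 207 216 226 230 232 233 230 224 180 104 134 181 186 151 156 156 163
545 [ 17. 171.] [196. 182.] 155 157 106 104 104 102 100 136 179 187 147 128 128 175 196 209 219 224 227 229 231 231 230 228 226 222 213 199 170 132 137 98 67 69 69 70 71 71 70 70 69 66 63 122 171 183 171 153 156 159
```

```bash
python3 -m creep '{"grip":[2.6,2.6,2.6,2.6,2.6,2.6,2.6,2.6,2.6],"slide":[[1.6,-2.5,0],[3.8,-6,0],[6,-9.4,0],[7.26,-11.4,0],[7.26,-11.4,0],[7.26,-11.4,3],[7.26,-11.4,5.5],[7.26,-11.4,6],[7.26,-11.4,6]],"yaw":[0,0,0,0,0,0,0,0,0]}' 40; for i in 1 2 3 4; do python3 -m creep '{"grip":[2.6,2.6],"slide":[[0,0,0.4],[0,0,0.4]],"yaw":[0,0]}' |grep -E "pos|force"; done
```

```text
time: 18.45
ee_pos: [510.7, -195.3, 17.7]
orientation: [-0.03, 1.0, 0.001, -0.001]
force: [0.1, -0.4, -0.5]
finger_gap: 30.6
ee_pos: [511.3, -196.1, 15.1]
force: [-0.1, 0.7, -1.7]
ee_pos: [510.9, -196.1, 10.6]
force: [0.9, 0.3, -0.6]
ee_pos: [510.7, -196.1, 6.3]
force: [0.3, 0.3, -1.0]
ee_pos: [510.7, -196.0, 2.1]
force: [0.9, -0.4, -1.3]
```

```bash
for i in 1 2 3 ; do python3 -m creep '{"grip":[2.6,2.6],"slide":[[0,0,0.1],[0,0,0.1]],"yaw":[0,0]}' |grep -E "pos|force"; done
```

```text
ee_pos: [510.9, -196.2, 1.6]
force: [0.1, 0.6, -1.5]
ee_pos: [511.1, -196.1, 1.3]
force: [-0.3, 2.2, 5.8]
ee_pos: [511.1, -196.0, 1.1]
force: [-3.1, 3.7, 15.0]
```

```bash
python3 -m creep '{"grip":[2.6,2.6,3.2,3.3,3.4,3.6,3.8,4.2,4.6,5.0,5.0,5.0],"slide":[[0,0,-0.15],[0,0,-0.2],[0,0,-0.2],[0,0,-0.2],[0,0,-0.2],[0,0,-0.2],[0,0,-0.2],[0,0,-0.2],[0,0,-0.2],[0,0,-0.2],[0,0,-0.2],[0,0,-0.2]],"yaw":[0,0,0,0,0,0,0,0,0,0,0,0]}' 20
python3 - <<'E'
from h import *
from cell import arm
st,c=wrist(arm,"w9");print(st["ee_pos"])
g=cv2.GaussianBlur(c["img"],(3,3),0).astype(float).mean(2)
L=[]
for r in range(170,300,5):
    d=np.abs(np.diff(g[r])); L.append((r,258.5+d[258:279].argmax(),360.5+d[360:385].argmax()))
t=abs(np.diff(g[:,320]));rb=130+t[130:175].argmax();print(rb)
f=tiltfit(c,L,rb);print(f.x,f.x[:3]-st["ee_pos"],f.cost,f.fun.round(1))
E
```

```text
time: 21.05
ee_pos: [510.9, -196.2, 1.6]
orientation: [-0.03, 1.0, -0.0, 0.0]
force: [-0.1, 0.7, 0.2]
finger_gap: 49.9
[ 510.92223371 -196.18904877    1.6383564 ]
157
[ 4.53818420e+02 -1.97823629e+02  4.59981694e+01  2.82800301e-02] [-57.10381353  -1.63458043  44.359813  ] 61.93160344318774 [ -0.3  -0.3  -0.2  -7.4  -0.   -0.6  -0.9  -0.7   1.3  -0.9   1.4  -1.
  -0.4  -0.2  -0.2   0.7  -0.1   2.5   0.1   5.3   0.2   6.2  -0.6   9.
  -0.5  -0.1  -0.3  -0.3  -0.2  -0.4  -0.    0.4   0.1   0.3   0.3   0.1
   0.4  -0.    0.5  -0.2  -0.3   0.7  -0.2   0.5  -0.    0.4   0.1   0.2
   0.3 -16.9   0.4 -16.1  -0. ]
```

```bash
python3 -m creep '{"grip":[5,5,5,5,5,5,0,0,0,0,0,0,0,0,0,0,0,0,0,0],"slide":[[0,0,-1],[0,0,-3],[0,0,-7],[0,0,-11],[0,0,-15],[0,0,-18],[-0.7,4,-18],[-1.5,8,-18],[-2.2,12,-18],[-3,16,-18],[-3.7,20,-18],[-4.4,24,-18],[-5.2,28,-18],[-5.9,32,-18],[-6.6,36,-18],[-7.2,39,-18],[-7.38,39.95,-18],[-7.38,39.95,-18],[-7.38,39.95,-14],[-7.38,39.95,-14]],"yaw":[0,0,0,0,0,0,0,0,0,0,0,0,0,0,0,0,0,0,0,0]}' 40
python3 - <<'E'
from h import *
from cell import arm
st,c=wrist(arm,"w10");print(st["ee_pos"],st["orientation"])
t=arm.capture("top");s=arm.capture("scene");q=np.load("q.npy")
pickle.dump(t,open("top2.pkl","wb"))
L=proj(c,rack(q,bot(31,[[-23.7,8,76],[-23.7,-8,76],[-23.7,0,80],[14.8,0,85]])));print(L.round(0).tolist())
a=cv2.resize(c["img"][60:360,160:560,::-1],None,fx=1,fy=1)
for u,v in L: cv2.circle(a,(int(u-160),int(v-60)),1,(0,0,255),-1)
b=cv2.resize(t["img"][195:285,350:440,::-1],(300,300),interpolation=cv2.INTER_CUBIC)
cv2.imwrite("pics/m4.png",np.hstack([a,b]))
E
```

```text
time: 23.1
ee_pos: [558.2, 205.2, 138.0]
orientation: [-0.029, 1.0, -0.001, -0.004]
force: [-0.3, -0.2, -0.2]
finger_gap: -0.1
[558.24363604 205.24397432 137.9869135 ] [-2.94051459e-02  9.99558644e-01 -6.93506022e-04 -4.16820320e-03]
[[336.0, 299.0], [307.0, 299.0], [322.0, 305.0], [322.0, 345.0]]
```

View pics/m4.png

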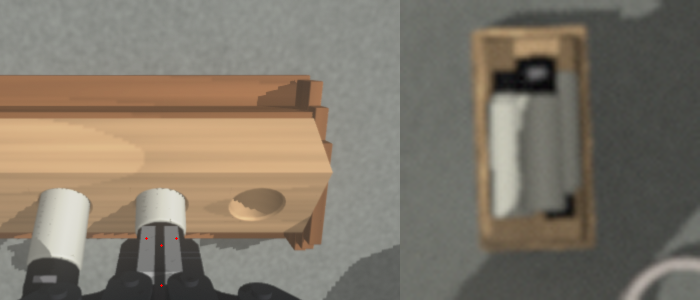

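```bash
python3 -m creep '{"grip":[0,0,0,0,0,0,0,0,0],"slide":[[0,0,3],[0,0,6],[0,0,7.08],[0,0,7.08],[-0.5,0,7.08],[-0.8,0,7.05],[-1.05,0,7],[-1.3,0,6.9],[-1.3,0,6.9]],"yaw":[0,0,0,0,0,0,0,0,0]}'
```

```text
time: 24.15
ee_pos: [573.9, 207.9, 73.1]
orientation: [-0.03, 1.0, 0.0, 0.0]
force: [-0.6, 0.1, 1.0]
finger_gap: -0.1
```

```bash
python3 -m creep '{"grip":[0,0,0,0,0,0],"slide":[[-0.4,0,-0.3],[-0.8,0,-0.5],[-1.2,0,-0.65],[-1.7,0,-0.75],[-2.2,0,-0.75],[-2.2,0,-0.75]],"yaw":[0,0,0,0,0,0]}'
python3 - <<'E'
from h import *
from cell import arm
st,c=wrist(arm,"w11");print(st["ee_pos"])
a=cv2.resize(c["img"][120:360,180:460,::-1],None,fx=1.4,fy=1.4)
c=arm.capture("scene");b=cv2.resize(c["img"][210:310,350:450,::-1],(336,336),interpolation=cv2.INTER_CUBIC)
cv2.imwrite("pics/m5.png",np.hstack([a,b]))
E
```

```text
time: 24.75
ee_pos: [596.2, 209.1, 79.9]
orientation: [-0.03, 1.0, -0.0, 0.0]
force: [0.1, -0.2, 0.1]
finger_gap: -0.3
[596.17243389 209.07230131  79.92132102]
```

View pics/m5.png

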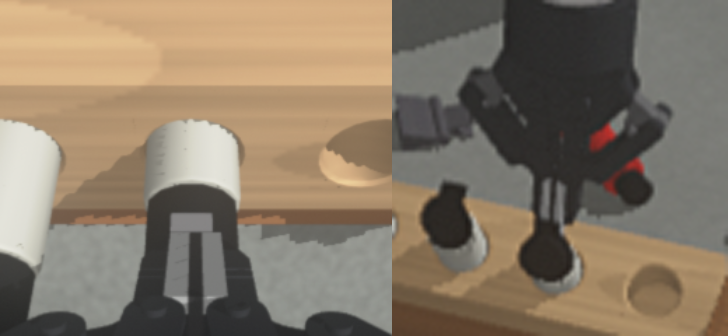

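```bash
python3 -m creep '{"grip":[0,0,0,0,0,0,0,0,0],"slide":[[0,0,-1.5],[2,0,-2.5],[3.9,0,-2.5],[3.9,0,-1],[3.9,0,1],[3.9,0,1.6],[3.9,0,1.6],[3.4,0,1.6],[3.4,0,1.6]],"yaw":[0,0,0,0,0,0,0,0,0]}' | grep -E "pos|force"; for i in 1 2 3 4 ; do python3 -m creep '{"grip":[0,0],"slide":[[-0.2,0,0],[-0.2,0,0]],"yaw":[0,0]}' |grep -E "pos|force"; done
```

```text
ee_pos: [562.7, 207.2, 65.0]
force: [0.1, 0.3, -0.5]
ee_pos: [563.9, 207.2, 64.5]
force: [-0.9, -0.1, -0.6]
ee_pos: [565.8, 207.3, 64.2]
force: [0.1, -0.7, 0.3]
ee_pos: [567.7, 207.4, 64.1]
force: [-0.5, 0.3, 0.3]
ee_pos: [569.7, 207.6, 64.1]
force: [-0.6, 0.2, 0.1]
```

```bash
python3 -m creep '{"grip":[0,0,0],"slide":[[-0.3,0,-0.2],[-0.5,0,-0.4],[-0.5,0,-0.4]],"yaw":[0,0,0]}' | grep -E "pos|force"; python3 -m creep '{"grip":[0,0,0,0,0,0,0],"slide":[[-0.3,0,-0.3],[-0.7,0,-0.6],[-1.1,0,-0.8],[-1.6,0,-0.95],[-2.1,0,-1.0],[-2.6,0,-1.0],[-2.6,0,-1.0]],"yaw":[0,0,0,0,0,0,0]}'
python3 - <<'E'
from h import *
from cell import arm
a=[]
for n,(r0,r1,c0,c1) in {"scene":(220,320,350,450),"wrist":(120,360,200,440)}.items():
    c=arm.capture(n);a.append(cv2.resize(c["img"][r0:r1,c0:c1,::-1],(360,360),interpolation=cv2.INTER_CUBIC))
cv2.imwrite("pics/m6.png",np.hstack(a))
E
```

```text
ee_pos: [575.0, 207.9, 68.5]
force: [-0.3, 0.4, -0.6]
time: 27.55
ee_pos: [601.0, 209.4, 77.9]
orientation: [-0.03, 1.0, -0.0, 0.0]
force: [0.3, -0.1, 1.4]
finger_gap: -0.2
```

View pics/m6.png

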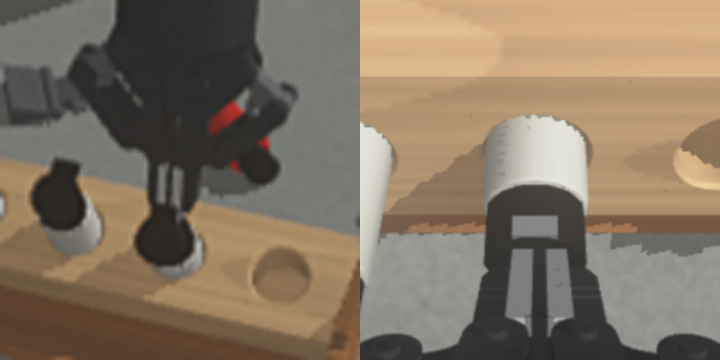

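```bash
python3 -m creep '{"grip":[0,0,0,0,0,0,0,0],"slide":[[0,0,-1.5],[2,0,-2.5],[4.5,0,-2.5],[4.5,0,-1],[4.5,0,1],[4.5,0,2],[4.5,0,2],[4.5,0,2]],"yaw":[0,0,0,0,0,0,0,0]}' | grep -E "pos|force"; for i in 1 2 3 4 5; do python3 -m creep '{"grip":[0,0],"slide":[[-0.25,0,0],[-0.25,0,0]],"yaw":[0,0]}' |grep -E "pos|force"; done
```

```text
ee_pos: [555.9, 206.8, 58.6]
force: [-0.0, -0.6, 1.2]
ee_pos: [558.8, 206.9, 58.8]
force: [-0.2, -0.0, 0.3]
ee_pos: [561.0, 207.0, 58.4]
force: [-0.9, 0.3, -0.2]
ee_pos: [563.4, 207.2, 58.1]
force: [-0.6, -0.2, -0.8]
ee_pos: [565.8, 207.3, 58.1]
force: [0.1, 0.2, -0.2]
ee_pos: [568.3, 207.5, 58.1]
force: [-0.5, -0.1, -0.4]
```

```bash
for i in 1 2 3 4 5 6; do python3 -m creep '{"grip":[0,0],"slide":[[-0.15,0,0],[-0.15,0,0]],"yaw":[0,0]}' |grep -E "pos|force"; done
python3 - <<'E'
from h import *
from cell import arm
a=[]
st,c=wrist(arm,"w12");a=[cv2.resize(c["img"][140:380,200:440,::-1],(400,400),interpolation=cv2.INTER_CUBIC)]
c=arm.capture("scene");a.append(cv2.resize(c["img"][230:310,360:440,::-1],(400,400),interpolation=cv2.INTER_CUBIC))
cv2.imwrite("pics/m7.png",np.hstack(a))
E
```

```text
ee_pos: [569.7, 207.6, 58.1]
force: [-0.4, -0.1, 0.5]
ee_pos: [571.2, 207.7, 58.1]
force: [-1.0, 0.2, 0.0]
ee_pos: [572.4, 207.8, 58.1]
force: [-2.0, 0.2, 1.1]
ee_pos: [573.0, 207.8, 58.0]
force: [-5.5, -1.1, 2.6]
ee_pos: [573.3, 207.9, 57.9]
force: [-10.0, -1.2, 4.8]
ee_pos: [573.5, 208.0, 57.8]
force: [-14.7, -1.5, 8.3]
```

View pics/m7.png

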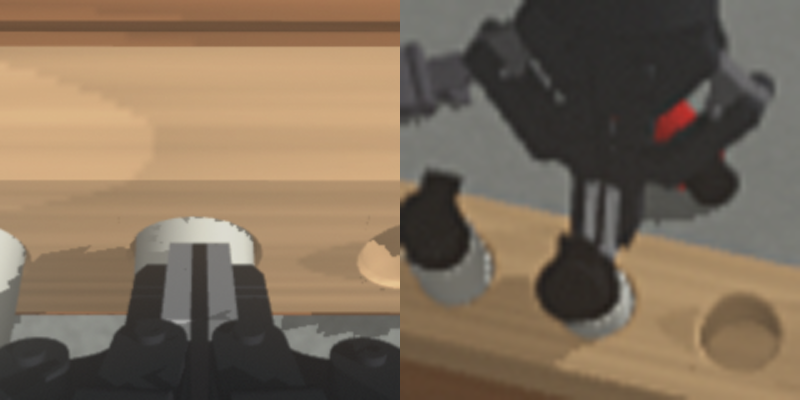

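```bash
python3 -m creep '{"grip":[0,0,0,0,0,0,0],"slide":[[1.5,0,0],[2.2,0,0],[2.2,0,-4],[2.2,3,-7],[2.2,6,-8],[2.2,6,-8],[2.2,6,-8]],"yaw":[0,0,0,0,0,0,0]}' | grep -E "time|pos|force"
python3 - <<'E'
from h import *
from cell import arm
st,c=wrist(arm,"w13");q=np.load("q.npy")
L=proj(c,rack(q,bot(31,np.array([[-23.7,8,76],[-23.7,-8,76],[-12,8,80],[-12,-8,80]]))));C=proj(c,rack(q,bot(31,cyl(14.8,85,85))))
print(L.round().tolist())
u,v=C.mean(0).astype(int);x0,y0=u-80,v-80
a=cv2.resize(c["img"][y0:y0+160,x0:x0+160,::-1],(560,560),interpolation=cv2.INTER_CUBIC)
for p,col in [(p,(0,0,255)) for p in L]+[(p,(0,255,0)) for p in C]: cv2.circle(a,tuple(((p-[x0,y0]+.5)*3.5).astype(int)),1,col,-1)
cv2.imwrite("pics/w13c.png",a)
E
```

```text
time: 31.45
ee_pos: [551.4, 266.8, 137.9]
force: [-0.2, -1.1, -1.3]
[[222.0, 304.0], [192.0, 304.0], [225.0, 321.0], [196.0, 321.0]]
```

View pics/w13c.png

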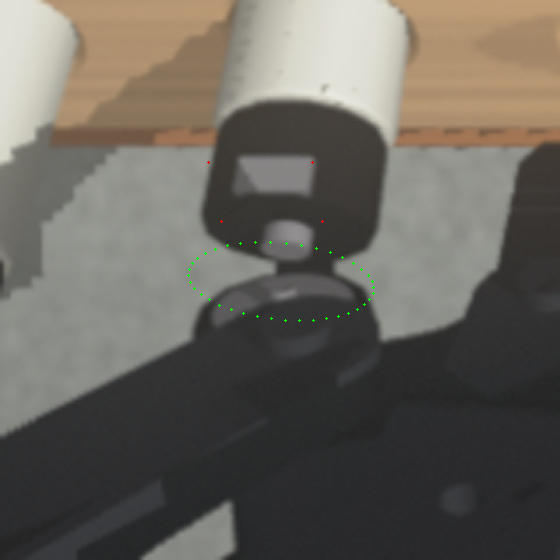

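```bash
python3 -m creep '{"grip":[0,0,0,0,0,0,0,0,0,0,0,0,0],"slide":[[-1.7,-3,0],[-3.31,-6,0],[-3.31,-6,0],[-3.31,-6,3],[-3.31,-6,4.5],[-4.1,-6,5.7],[-4.9,-6,6],[-5.3,-6,6.2],[-5.7,-6,6.4],[-6,-6,6.6],[-6.3,-6,6.8],[-6.6,-6,7],[-6.6,-6,7]],"yaw":[0,0,0,0,0,0,0,0,0,0,0,0,0]}'
```

```text
time: 32.8
ee_pos: [621.1, 210.7, 67.9]
orientation: [-0.03, 1.0, -0.0, -0.0]
force: [0.1, 0.1, -0.1]
finger_gap: 0.1
```

```bash
python3 -m creep '{"grip":[0,0,0,0,0,0,0,0,0],"slide":[[-0.2,0,0.1],[-0.2,0,0.1],[1,0,-1.5],[3,0,-5],[5,0,-9],[6.5,4,-11],[6.5,8,-11],[6.5,10,-11],[6.5,10,-11]],"yaw":[0,0,0,0,0,0,0,0,0]}' | grep -E "time|pos|force"
python3 - <<'E'
from h import *
from cell import arm
st,c=wrist(arm,"w14");q=np.load("q.npy")
H=np.array([14.8,0,76])
for ph in(1.2,1.57,1.85,2.0):
    d=np.array([-np.cos(ph),0,np.sin(ph)]);print(ph,proj(c,rack(q,bot(31,H+np.array([38.5,14.8])[:,None]*d))).round().tolist())
a=c["img"][100:420,60:460,::-1].copy()
for P,col in((rack(q,bot(31,[14.8,0,76])),(0,0,255)),(rack(q,bot(31,H+14.8*np.array([-np.cos(1.85),0,np.sin(1.85)]))),(0,255,0)),(rack(q,bot(31,H+38.5*np.array([-np.cos(1.85),0,np.sin(1.85)]))),(0,255,255))):
    for p in proj(c,P): cv2.circle(a,(int(p[0]-60),int(p[1]-100)),2,col,-1)
s=arm.capture("scene");t=arm.capture("top");pickle.dump((s,t),open("end.pkl","wb"))
b=cv2.resize(t["img"][155:245,160:260,::-1],(355,320),interpolation=cv2.INTER_CUBIC)
cv2.imwrite("pics/w14c.png",np.hstack([a,b]))
E
```

```text
time: 33.7
ee_pos: [549.3, 309.0, 178.2]
force: [0.5, -0.7, -0.7]
1.2 [[155.0, 345.0], [167.0, 319.0]]
1.57 [[160.0, 358.0], [169.0, 324.0]]
1.85 [[166.0, 362.0], [171.0, 326.0]]
2.0 [[169.0, 362.0], [172.0, 326.0]]
```

View pics/w14c.png

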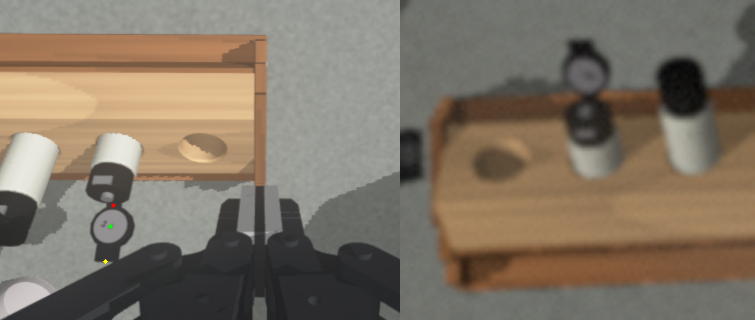

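```bash
python3 - <<'E'
from h import *
from cell import arm
_,t=pickle.load(open("end.pkl","rb"));o=pickle.load(open("top.pkl","rb"))
for nm,(r0,r1,c0,c1) in dict(clip=(270,305,272,305),brush=(180,255,302,318),pot=(98,135,250,288),jar2=(100,135,316,346),tin=(75,145,376,450),tape=(270,312,414,458),cd=(165,225,230,285),tray=(200,272,368,412)).items():
    print(nm,np.abs(t["img"][r0:r1,c0:c1].astype(int)-o["img"][r0:r1,c0:c1]).mean().round(1))
arm.sign_off()
E
```

```text
clip 30.6
brush 7.5
pot 4.1
jar2 28.4
tin 14.7
tape 25.4
cd 6.2
tray 24.7
the job is handed in; nothing more can be done
```

I finished the job and handed it in at about 34 s, under the 61 s limit. There is no verdict back yet.

- **Tall bottle:** I closed its flip cap in the rack, pressing to about 20 N; the picture showed it shut like its neighbours. I then took it out, turned it level in the grip against the bare table, and laid it in the groove between the two tray bottles. It touched at the expected height and a fit after release put it level within about 2 degrees. A later top picture showed it lying in line on the two bottles.
- **Short bottle:** Its lid is wide open at about 1.85 rad by overlay, and the bottle is still in its hole. It may have turned slightly about its own axis. On one try I pressed its body with about 15 N, because I misread a picture and did not see that the lid had already opened.
- **Other two rack bottles:** They were not touched. The one visible in the last close picture was shut and in place, and the other was only checked in earlier pictures.

**What disagreed or was not confirmed:**
- The closed fingertips ended about 39 mm short of the reported TCP, so my first sweep at the tall bottle's cap missed. I corrected for this afterwards.
- My last before-and-after image comparison proved nothing either way. It showed large differences at the clip, tape roll, jar, tin and tray, probably from the arm and its shadow; the tray also really changed. I felt no contact with any of the bystanders, but I did not check them by eye at the end.
- I viewed 18 pictures, against a budget of 10.

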